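# Push the dried soapstone blank home into its packed row

### The arm

A 7-joint arm with a two-finger parallel gripper is mounted at the origin on the work surface. World frame = base frame: x ahead of the robot, y to its left, z up, the work surface at z = 0. Lengths are in m, angles in degrees, forces in N, time in s.
With the tool pointing down it reaches from about 0.425 to 0.875 m from the base axis. Payload 4.7 kg.
Tool frame: the origin (TCP) lies at the very end of the fingers, on their centre line; the grasp point (between the pads) lies 19 mm behind it; x points along the fingers, z is the direction in which the jaws open and shut, and the axes are right-handed (so a half turn about x gives the same grasp; the last joint's range is limited). The gripper opens to 87 mm and grips with 3 to 60 N. Pads are 19 mm wide; open, the fingers measure 117 mm over their backs; the gripper's body (75 mm by 190 mm) begins 51 mm behind the grasp point.
Start: joints at [-70.583, 18.392, -4.016, 83.108, 1.295, 78.541, -3.26], TCP at [0.207, 0.616, 0.223] pointing down, gripper open.
Joint ranges: [-163.93, 163.93], [-17.29, 119.83], [-79.2, 71.16], [3.27, 140.29], [-89.18, 269.18], [5.43, 117.66], [-154.24, 154.24]. Speed limits (degrees/s): [147.25, 147.25, 180, 180, 180, 180, 180].

### API

Orientations are given as [roll, pitch, yaw] about the fixed x, y, z axes, in that order (R = Rz(yaw) Ry(pitch) Rx(roll)).
In Python, from cell import env gives the robot as it stands. The module is installed in compiled form; this text tells all that it offers.
- The arm moves only by the tool drive_tool, never from a script. Its argument "increments" is a list of rows, each a list of 2 entries, a list of its own where there are three numbers: the shift along the tool's x, y, z scaled (see below), then the turn, a rotation vector about the tool's x, y, z scaled (see below). In form: [[[dx, dy, dz], [wx, wy, wz]], ...]. A call has 1 to 10 rows; each row shifts and turns the commanded pose from where the row before left it, along the tool's axes as they then stand; what a row does not reach is not made up. The controller multiplies each number of a shift by 0.04 m and each number of a turn by 120 degrees. A row lasts 1/10 s, in which the tool goes at most 50 mm and 8.59 degrees, less where a joint would pass 70% of its speed; a pose out of reach is approached as far as the arm can. A call with a number of a shift or a turn outside -1 to 1 is refused whole. A call with a gripper value outside its range is refused whole. "hand" is the gripper's target within -1 to 1 (fully open at 1, half-way at 0, shut at -1), set as the call begins (left out, the last holds). The fingers move at their own pace and stop on an object; "squeeze" is the grip in N (left out, the last holds). Time passes only in rows, so rows that do not move let the fingers close. It gives the time, the measured TCP pose, the force and the opening at its end, in the units of the state.
- env.get_obs(): the state, without advancing time (a new reading comes with each control period).
- env.read_camera(name): name is "scene" or "top"; returns a dict with "frame" (400x640x3 uint8, red, green, blue), "fx", "fy", "cx", "cy" (pixels), "R" (3x3) and "t" (3): a world point X has camera coordinates R X + t. Camera axes: x right, y down, z forward; pixel columns grow to the right and rows downward; lengths in m; the calibration is good to about 2 mm. A picture is of the moment at which its call begins. There is no depth.
- env.sign_off(): hands the job in, once; it reports no verdict.
The state is a dict: "time_s": time; "qpos": joint angles; "joint_velocities": joint speeds; "effort": joint torques, N m; "tool_pos": TCP position; "tool_rot": TCP orientation; "force": force on the tool from outside, world axes, zero at the start; "wrist_torque": the same for the moment, N m; "grip_width": finger opening in m.
Only numpy, scipy, OpenCV 4.12 (cv2) and the standard library are available. Lean on these libraries where they do the work, as an engineer would, in place of code of your own. Each camera call takes 0.05 s, during which the arm holds its last target.

### The job

The sanded soapstone blank standing by itself on the tiled shelf has dried. Take it to the corner stand, ease its bevelled end into the narrow opening in the row of blanks there and push it in between its neighbours, which must slide apart but stay standing, until it bears on the back batten and stands upright and square in the row. Soapstone chips, so work gently, feel for the batten instead of ramming it, let go, and leave the other things on the shelf where they are.

Things in the scene. Friction and masses are not known exactly. Their poses are not given: they have to be found in the camera images.
- blank: The loose soapstone blank to put away, a little longer than those in the row: upright cream slab 110 mm long (x), 24 mm thick (y), 70 mm tall (z), about 0.46 kg, standing on its long edge. Both upright ends are bevelled on both sides, 11 mm along x by 6 mm in y, leaving a nose 12 mm wide; either end may go first. Origin: centre of its underside.
- stand: Maple corner stand, an L from above, no floor; shelf top is 20 mm above the bench. Origin: on the shelf; y = 0 is the inner face of the left cheek, x points in from the open front. Back batten 18 mm thick, 60 mm tall, y 0 to -200 mm, clamped anew for each batch: its front face lies anywhere from x = 0 to 18 mm and is not measured, only felt or seen. It will not shift under 25 N.
- row_a: Row blank next to the cheek: as the loose blank but 90 mm long (same thickness, height, bevels, axes as the stand's). Loose; slick soapstone, each slides on the tiles under 1 to 2 N. Stands 1 to 22 mm short of the batten. Origin: centre of its underside.
- row_b: Second row blank from the cheek, as row_a; the opening is on its right (-y) side. The clear opening between row_b and row_c is 10 to 14 mm, less than the 24 mm the blank needs. Parting the row takes a push of up to about 15 N, sliding on between the parted blanks under 6 N.
- row_c: Third row blank, on the -y side of the opening, as row_a.
- row_d: Fourth row blank, next to row_c, as row_a.
- row_e: Last row blank, at the open right-hand end, as row_a; nothing holds it up but its own foot.
- dish: Bystander: blue enamel dish, 150 mm across, 45 mm high. Origin: centre of its underside.
- bowl: Bystander: cream soapstone bowl, 100 mm across, 50 mm high. Origin: centre of its underside.
- square: Bystander: steel try square lying flat, stock 115 mm, blade 150 mm, 16 mm high. Origin: under the middle of the stock.
- cork_block: Bystander: cork sanding block 110 x 60 x 32 mm. Origin: centre of its underside.
- brush: Bystander: dusting brush lying flat, 190 mm long. Origin: on its underside.
Things that resemble listed ones, but are neither listed nor needed, are in the scene too. Leave any blue look-alike of the blank alone. What is shaped like the row_c but yellow is not meant.

How it is judged (in metres and radians):
On the way, in this order (a step that is already met when the one before it is completed fails the run):
1. the blank's nose has been eased in between row_b and row_c, at least 20 mm past their front ends, the blank upright on the shelf (x of blank in the frame of row_b above -0.08 m and x of blank in the frame of row_c above -0.08 m and height (world z) of blank below 0.03 m and y of blank in the frame of row_b below -0.013 m and y of blank in the frame of row_c above 0.013 m and angle between blank's own z axis and vertical below 0.12 rad), for 0.1 s.
2. the blank is home: it bears on the back batten (more than 1 N) (contact force between blank and stand above 1 N and x of blank in the frame of stand above -0.058 m and y of blank in the frame of row_b below -0.018 m and y of blank in the frame of row_c above 0.018 m), for 0.05 s.
At the end, for the whole second after the job is handed in: Having borne on the batten, the blank stands released and still on the shelf between row_b and row_c, its origin beyond x = -57.5 mm of the stand (not drawn out again), square to the stand within 0.08 rad; it and all five row blanks are upright within 0.06 rad (x of blank in the frame of stand above -0.0575 m and y of blank in the frame of row_b below -0.02 m and y of blank in the frame of row_c above 0.02 m and angle between the x axis of blank and the x axis of stand, either way round below 0.08 rad and angle between each of blank, row_a, row_b, row_c, row_d, row_e's own z axis and vertical below 0.06 rad and height (world z) of blank below 0.023 m and linear speed of blank below 0.01 m/s); the robot touches nothing.
It fails at once if a row blank is tipped by more than 0.17 rad (about 10 degrees) (angle between any of row_a, row_b, row_c, row_d, row_e's own z axis and vertical above 0.17 rad).
It fails at once if the blank is rammed against the batten with more than 25 N (contact force between blank and stand above 25 N).
It fails at once if the blank is forced against a row blank with more than 25 N (contact force between blank and row_b above 25 N or contact force between blank and row_c above 25 N).
It fails at once if a bystander is shifted by more than 25 mm (distance of any of dish, bowl, square, cork_block, brush from where it was at the start of the episode above 0.025 m).
It also fails if it takes over 51 s, if anything falls off the work surface, if the arm or the gripper's body presses on something with over 40 N, if the wrist force passes 120 N, or if a joint passes its speed limit or range.

## Working session

There is one attempt and no reset: what is moved stays moved. The work goes in short steps, Python scripts to look and compute and a tool call to move; the robot and the scene stay as the last step left them, time stands still between calls to the robot, and variables do not carry over. Pictures are saved under pics/ and viewed, and the job is handed in when it is done.

Besides the shell and the picture viewer there is one more tool, called after "Emit:" as name([rows], argument=value, ...), one row to a line, values as JSON. drive_tool: Moves the arm, as the interface text tells. Shifts and turns lie within -1 to 1; 1 stands for 0.04 m of shift or 120 degrees of turn. Its arguments: {"type":"object","properties":{"increments":{"type":"array"},"hand":{"type":"number"},"squeeze":{"type":"number"}},"required":["increments"]}

```bash
mkdir -p pics
cat > h.py <<'E'
import numpy as np, cv2
from cell import env
def snap(name,fn):
    c=env.read_camera(name); cv2.imwrite(fn,c["frame"][:,:,::-1]); np.savez(''+name+'.npz',**{k:np.array(v) for k,v in c.items()}); return c
def pix(c,X):
    p=c["R"]@np.array(X,float)+np.array(c["t"]).ravel(); return np.array([c["fx"]*p[0]/p[2]+c["cx"],c["fy"]*p[1]/p[2]+c["cy"]])
def ray(c,u,v,z):
    R=np.array(c["R"]);t=np.array(c["t"]).ravel()
    d=R.T@np.array([(u-c["cx"])/c["fx"],(v-c["cy"])/c["fy"],1]); o=-R.T@t
    return o+d*(z-o[2])/d[2]
E
python3 - <<'E'
from h import *
for n in("scene","top"):
    c=snap(n,f"pics/{n}1.png"); print(n,c["fx"],c["cx"],c["cy"],np.round(c["R"],3).tolist(),np.round(c["t"],3).tolist())
print(env.get_obs())
E
```

```text
scene 376.9808465748076 321.40579939888977 201.5864273462919 [[0.235, 0.972, -0.018], [0.652, -0.171, -0.738], [-0.72, 0.162, -0.674]] [-0.126, -0.266, 1.426]
top 391.13484959298813 323.88802183492004 200.3759502074205 [[0.026, -1.0, -0.017], [-0.997, -0.024, -0.08], [0.079, 0.019, -0.997]] [0.02, 0.457, 1.327]
{'time_s': 0.1, 'qpos': array([-70.58285415,  18.43721775,  -4.01555558,  83.16704277,
         1.29633314,  78.54140582,  -3.25759194]), 'joint_velocities': array([ 0.13230839, -0.09140823, -0.06373095, -0.11406039,  0.10271726,
       -0.00521973,  0.00809121]), 'effort': array([-6.96759412e-05, -4.92571521e+01, -4.05682605e-01, -3.13399565e+01,
       -6.40470581e-02,  3.94222455e-02,  7.92554306e-05]), 'tool_pos': array([0.20732075, 0.6155307 , 0.22155125]), 'tool_rot': array([-176.17757781,   89.89941568, -104.7824513 ]), 'force': array([-0.93050812, -0.15078167, -0.18174676]), 'wrist_torque': array([ 0.04675985, -0.0144341 , -0.03156834]), 'grip_width': 0.08723665624983482}
```

View pics/scene1.png

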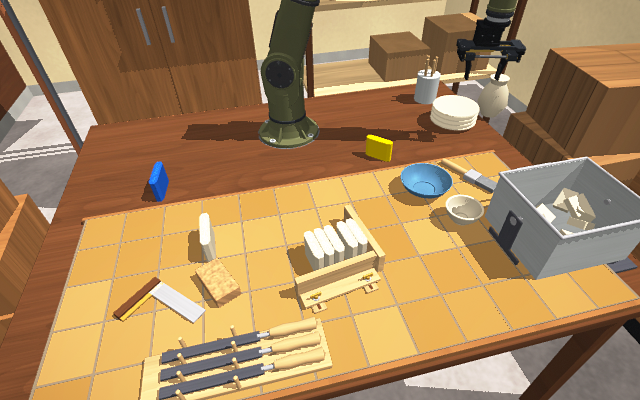

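View pics/top1.png

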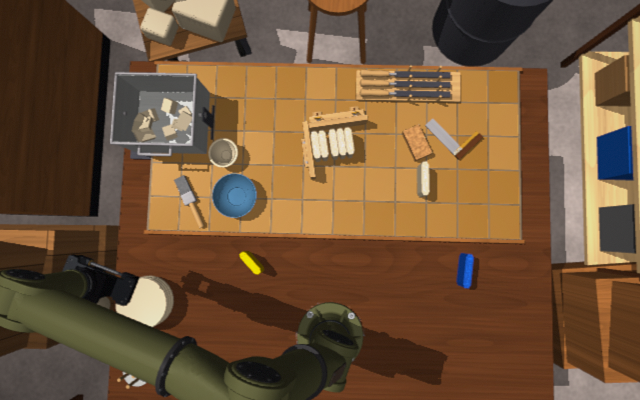

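The loose cream blank is at top (424,180) / scene (207,237). The blue look-alike is at top (467,270) and the yellow one at (250,263). The row is at top (333,143). The cream slab standing alone on the tiles fits the description. I'll confirm with enlarged crops.

Run:
```python
import cv2
a=cv2.imread('pics/top1.png'); 
x=cv2.resize(a[95:195,290:390],(600,600),interpolation=cv2.INTER_CUBIC); cv2.imwrite('pics/crow.png',x)
x=cv2.resize(a[140:215,385:485],(800,600),interpolation=cv2.INTER_CUBIC); cv2.imwrite('pics/cbl.png',x)
b=cv2.imread('pics/scene1.png')
x=cv2.resize(b[195:315,285:405],(600,600),interpolation=cv2.INTER_CUBIC); cv2.imwrite('pics/crows.png',x)
```

```text
(no output)
```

View pics/crow.png

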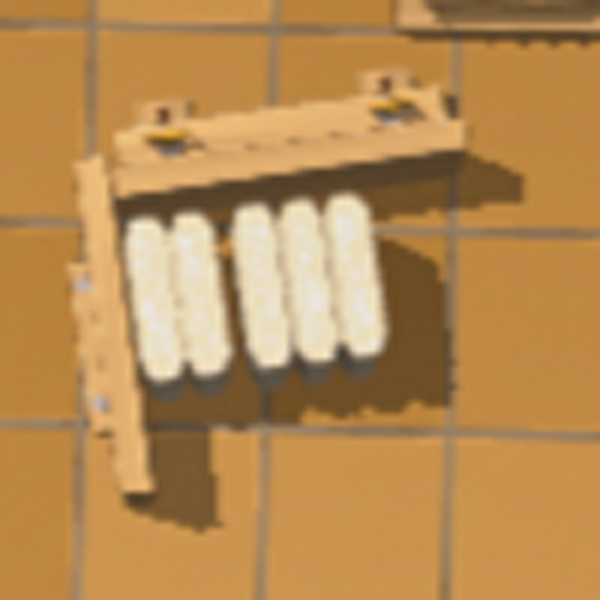

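View pics/cbl.png

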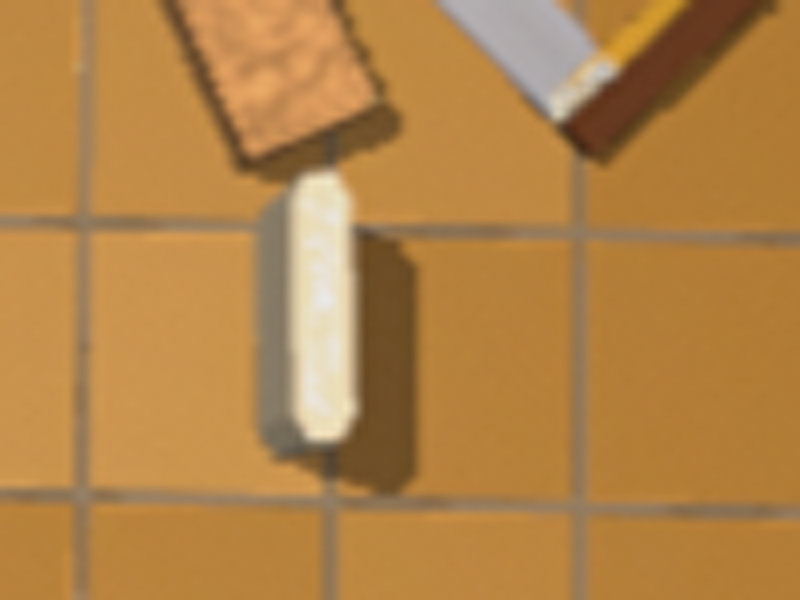

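View pics/crows.png

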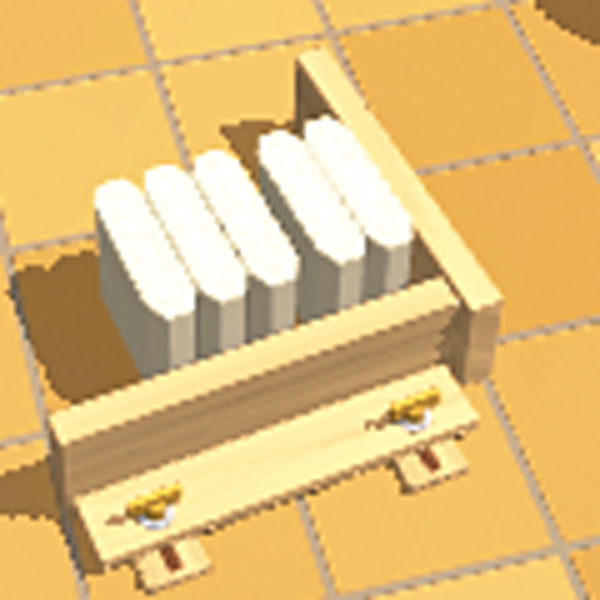

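The crops confirm it. The blank stands alone with its nose toward the cork block, which is about 4 px (10 mm) away in the image. The opening is between the 2nd and 3rd row blanks, at crop (230,290), which is full-image (328,143). The front faces the robot. Next I measure.

```bash
cat > meas.py <<'E'
from h import *
def load(n):
    d=np.load(''+n+'.npz'); return {k:d[k] for k in d}
def tops(c,x0,y0,x1,y1,z=0.09,S=8,thr=190,amin=30):
    f=c["frame"][y0:y1,x0:x1]; g=cv2.resize(f[:,:,2],None,fx=S,fy=S,interpolation=cv2.INTER_CUBIC)  # blue channel separates cream from tiles
    m=(g>thr).astype(np.uint8); n,l,st,ce=cv2.connectedComponentsWithStats(m)
    out=[]
    for i in range(1,n):
        if st[i,4]<amin*S*S: continue
        cs,_=cv2.findContours((l==i).astype(np.uint8),cv2.RETR_EXTERNAL,cv2.CHAIN_APPROX_NONE)
        p=max(cs,key=len)[:,0,:].astype(float); uv=(p+0.5)/S-0.5+[x0,y0]
        w=np.array([ray(c,u,v,z)[:2] for u,v in uv]).astype(np.float32)
        (cx,cy),(a,b),t=cv2.minAreaRect(w); 
        if a<b: a,b,t=b,a,t-90
        t=(t+90)%180-90
        out.append((cx,cy,a*1e3,b*1e3,t))
    return sorted(out,key=lambda r:-r[1])
E
python3 - <<'E'
from meas import *
c=load('top')
print(c["frame"][135:150:3,310:356,2])
for thr in(130,150,170,190):
    print(thr)
    for b in((305,120,360,165),(415,155,435,200)):
        for r in tops(c,*b,thr=thr): print(np.round(r,4))
E
```

```text
[[100 181 208 212 205 194 187 169 173 195 226 225 199 186 184 139  71  59
  107 164 193 208 200 199 192 183 161 169 184 194 199 207 197 182 159 170
  202 212 197 184 183 162 101  42  37  39]
 [ 85 155 197 211 207 191 185 182 165 172 196 217 220 199 185 166 108  43
   59 148 184 194 207 198 187 183 150 162 182 190 211 203 184 181 151 162
  185 201 196 184 186 184 128  50  34  36]
 [ 83 119 171 195 194 194 200 191 166 172 193 194 196 192 194 190 136  64
   49 118 169 185 194 193 202 197 181 159 167 188 197 203 195 185 166 159
  173 184 196 206 195 183 150  86  39  35]
 [ 85  97 161 186 190 192 195 198 188 163 172 192 200 200 192 184 151  88
   39  61 152 185 186 186 195 204 191 152 163 194 201 205 223 222 197 167
  170 182 196 211 208 193 182 128  52  34]
 [109  85 145 186 216 216 202 200 193 180 182 185 203 206 191 185 184 128
   52  49 120 170 185 195 201 209 196 168 159 175 189 206 201 190 184 152
  160 181 193 195 217 217 193 146  82  37]]
130
[6.36400e-01 5.06000e-02 9.14111e+01 4.99206e+01 9.63890e+00]
[ 6.46600e-01 -2.13000e-02  9.02256e+01  7.71340e+01  8.13640e+00]
[  0.5319  
[... 190 characters left out ...]
8.7007  23.706    1.6447]
170
[6.36700e-01 5.04000e-02 8.79141e+01 4.61534e+01 9.49280e+00]
[6.42900e-01 3.70000e-03 8.70391e+01 2.16591e+01 9.27790e+00]
[ 6.46200e-01 -2.20000e-02  8.65436e+01  2.17433e+01  9.01280e+00]
[ 6.50100e-01 -4.69000e-02  8.61698e+01  2.12634e+01  7.98380e+00]
[  0.5321  -0.2974 106.681   20.2449   1.3128]
190
[6.34700e-01 6.31000e-02 8.59991e+01 1.73790e+01 1.01697e+01]
[6.38200e-01 3.82000e-02 7.07054e+01 1.79500e+01 9.83950e+00]
[6.42800e-01 3.50000e-03 8.48953e+01 1.62325e+01 8.71790e+00]
[ 6.47100e-01 -2.14000e-02  7.05595e+01  1.75002e+01  1.07693e+01]
[ 6.54600e-01 -4.67000e-02  7.35521e+01  1.65930e+01  9.45250e+00]
[ 0.5323 -0.2971 91.5447 16.4313  0.9153]
```

```bash
cat >> meas.py <<'E'
def tri(ps):
    A=[];b=[]
    for c,(u,v) in ps:
        R=np.array(c["R"]);t=np.array(c["t"]).ravel();x=(u-c["cx"])/c["fx"];y=(v-c["cy"])/c["fy"]
        A+= [R[0]-x*R[2],R[1]-y*R[2]]; b+=[x*t[2]-t[0],y*t[2]-t[1]]
    X,r,_,_=np.linalg.lstsq(np.array(A),np.array(b),rcond=None); return np.round(X,4),r
E
python3 - <<'E'
from meas import *
T=load('top');S=load('scene')
tp=lambda x,y:(290+x/6-.4,95+y/6-.4); sp=lambda x,y:(285+x/5-.4,195+y/5-.4)
print('cheek front top outer/inner', tri([(T,tp(125,492)),(S,sp(328,55))]), tri([(T,tp(152,488)),(S,sp(298,58))]))
print('cheek back', tri([(T,tp(80,160)),(S,sp(500,300))]))
print('batten front edge z.08', ray(T,*tp(118,197),.08), ray(T,*tp(465,150),.08))
print('batten back edge', ray(T,*tp(115,135),.08), ray(T,*tp(440,90),.08))
print('batten scene front?', ray(S,*sp(50,412),.08), ray(S,*sp(445,282),.08))
# row in scene
for thr in (190,210,225):
  for b in((300,215,372,262),(195,208,220,240)):
    for r in tops(S,*b,thr=thr): print(thr,np.round(r,4))
n=np.array([-np.sin(np.radians(9.3)),np.cos(np.radians(9.3))]);e=np.array([n[1],-n[0]])
for nm,p in(('ab',(.6365,.0505)),('cde',(.6466,-.0214)),('bf1',ray(T,*tp(118,197),.08)[:2]),('bf2',ray(T,*tp(465,150),.08)[:2]),('chk',ray(T,*tp(150,488),.1)[:2]),('chk2',ray(T,*tp(103,165),.1)[:2])): print(nm,np.round([e@p,n@p],4))
E
```

```text
cheek front top outer/inner (array([0.53  , 0.0791, 0.0743]), array([1.26902181e-05])) (array([0.5318, 0.063 , 0.0776]), array([3.87922552e-06]))
cheek back (array([0.7148, 0.1078, 0.0788]), array([2.25985571e-06]))
batten front edge z.08 [0.69362191 0.08495896 0.08      ] [ 0.72430156 -0.10697579  0.08      ]
batten back edge [0.72872528 0.08764455 0.08      ] [ 0.75805259 -0.09251475  0.08      ]
batten scene front? [ 0.72623324 -0.10566443  0.08      ] [0.69924796 0.08743143 0.08      ]
190 [6.36800e-01 5.22000e-02 9.15204e+01 5.09076e+01 9.37590e+00]
190 [ 6.47200e-01 -2.02000e-02  9.17340e+01  7.63203e+01  8.35860e+00]
190 [ 0.5255 -0.2964 99.1119 25.4887  0.2153]
210 [6.36700e-01 5.20000e-02 9.03317e+01 4.97788e+01 9.35960e+00]
210 [ 6.45200e-01 -8.10000e-03  9.09037e+01  5.02760e+01  9.13550e+00]
210 [ 6.50700e-01 -4.56000e-02  8.99828e+01  2.46836e+01  9.29220e+00]
210 [ 0.5257 -0.2965 98.3353 23.9988  0.5783]
225 [6.36600e-01 5.19000e-02 8.95900e+01 4.88722e+01 9.34460e+00]
225 [6.43400e-01 4.90000e-03 8.95808e+01 2.35321e+01 9.70770e+00]
225 [ 6.47000e-01 -2.05000e-02  8.95646e+01  2.36061e+01  9.37950e+00]
225 [ 6.50700e-01 -4.59000e-02  8.91600e+01  2.37335e+01  9.32270e+00]
225 [ 0.5262 -0.2964 97.4204 22.9481  0.9028]
ab [ 0.6363 -0.053 ]
cde [ 0.6346 -0.1256]
bf1 [ 0.6982 -0.0282]
bf2 [ 0.6975 -0.2226]
chk [ 0.5313 -0.0244]
chk2 [ 0.7116 -0.0228]
```

```bash
cat > plan.py <<'E'
from h import *
from scipy.spatial.transform import Rotation as Ro
def state():
    o=env.get_obs(); R=Ro.from_euler('xyz',o["tool_rot"],degrees=True); return o,R
def want(yaw):
    # tool x down, tool z (jaw) along horizontal dir normal to yaw: choose z=+n
    a=np.radians(yaw); n=np.array([-np.sin(a),np.cos(a),0]); x=np.array([0,0,-1.]); return np.stack([x,np.cross(n,x),n],1)
def rel(pos,yaw,flip=False,Rcur=None):
    o,R=state(); W=want(yaw)
    if flip: W=W@np.diag([1,-1,-1])
    rv=(R.inv()*Ro.from_matrix(W)).as_rotvec(degrees=True)
    d=np.array(pos)-o["tool_pos"]
    print('pos',np.round(o["tool_pos"],4),'t',o["time_s"],'F',np.round(o["force"],1),'q',np.round(o["qpos"],0))
    print('shift now-frame units',np.round(R.inv().apply(d)/.04,3),' in target frame units',np.round(W.T@d/.04,3),'turn units',np.round(rv/120,4))
E
python3 - <<'E'
from plan import *
o,R=state(); print(np.round(R.as_matrix(),3))
rel((.45,.45,.25),1.2); rel((.45,.45,.25),1.2,True)
E
```

```text
[[-0.    -0.948  0.319]
 [-0.002  0.319  0.948]
 [-1.    -0.    -0.002]]
pos [0.2073 0.6155 0.2216] t 0.1 F [-0.9 -0.2 -0.2] q [-71.  18.  -4.  83.   1.  79.  -3.]
shift now-frame units [-0.707 -7.07  -1.988]  in target frame units [-0.711 -5.979 -4.264] turn units [-1.65e-01 -8.00e-04 -1.00e-04]
pos [0.2073 0.6155 0.2216] t 0.1 F [-0.9 -0.2 -0.2] q [-71.  18.  -4.  83.   1.  79.  -3.]
shift now-frame units [-0.707 -7.07  -1.988]  in target frame units [-0.711  5.979  4.264] turn units [ 1.335e+00 -1.000e-04  1.200e-03]
```

Emit:
drive_tool([
  [[-0.25, 0, 0], [-0.055, 0, 0]],
  [[-0.25, 0, 0], [-0.055, 0, 0]],
  [[-0.25, 0, 0], [-0.055, 0, 0]],
  [[0, -0.8, -0.4], [0, 0, 0]],
  [[0, -0.8, -0.4], [0, 0, 0]],
  [[0, -0.8, -0.4], [0, 0, 0]],
  [[0, -0.8, -0.4], [0, 0, 0]],
  [[0, -0.8, -0.4], [0, 0, 0]],
  [[0, -0.8, -0.4], [0, 0, 0]],
  [[0, -0.8, -0.4], [0, 0, 0]],
], hand=1, squeeze=30)

```text
time_s: 1.1
tool_pos: [0.4348, 0.5077, 0.252]
tool_rot: [141.8, 90.0, -127.0]
force: [0.3, 0.8, -0.0]
grip_width: 0.0869
```

```bash
python3 -c "
from plan import *
rel((.522,-.297,.2),1.2)"
```

```text
pos [0.4348 0.5077 0.252 ] t 1.1 F [ 0.3  0.8 -0. ] q [-52.  20.   1.  78.  -0.  82.  40.]
shift now-frame units [  1.313  -1.761 -20.159]  in target frame units [  1.301  -1.759 -20.16 ] turn units [-0.     -0.0003 -0.0003]
```

Emit:
drive_tool([
  [[0, -0.3, -0.7], [0, 0, 0]],
  [[0, -0.3, -0.9], [0, 0, 0]],
  [[0, -0.3, -0.9], [0, 0, 0]],
  [[0, -0.3, -0.9], [0, 0, 0]],
  [[0, -0.3, -0.9], [0, 0, 0]],
  [[0, -0.3, -0.9], [0, 0, 0]],
  [[0, 0, -0.9], [0, 0, 0]],
  [[0, 0, -0.9], [0, 0, 0]],
  [[0, 0, -0.9], [0, 0, 0]],
  [[0, 0, -0.9], [0, 0, 0]],
])

```text
time_s: 2.1
tool_pos: [0.5127, 0.1567, 0.2522]
tool_rot: [100.5, 90.0, -168.3]
force: [-0.0, 0.7, -0.7]
grip_width: 0.0873
```

Emit:
drive_tool([
  [[0, 0, -0.9], [0, 0, 0]],
  [[0, 0, -0.9], [0, 0, 0]],
  [[0, 0, -0.9], [0, 0, 0]],
  [[0, 0, -0.9], [0, 0, 0]],
  [[0, 0, -0.9], [0, 0, 0]],
  [[0, 0, -0.9], [0, 0, 0]],
  [[0, 0, -0.9], [0, 0, 0]],
  [[0, 0, -0.9], [0, 0, 0]],
  [[0, 0, -0.9], [0, 0, 0]],
  [[0, 0, -0.9], [0, 0, 0]],
])

```text
time_s: 3.1
tool_pos: [0.5201, -0.2029, 0.2522]
tool_rot: [39.9, 90.0, 131.1]
force: [0.4, 0.5, 0.3]
grip_width: 0.087
```

```bash
python3 -c "
from plan import *
rel((.522,-.297,.15),1.2)"
```

```text
pos [ 0.5201 -0.2029  0.2522] t 3.1 F [0.4 0.5 0.3] q [-10.   7.  31.  95.  -3.  79. 113.]
shift now-frame units [ 2.555e+00  2.000e-03 -2.353e+00]  in target frame units [ 2.556e+00  2.000e-03 -2.352e+00] turn units [ 0.      0.0002 -0.0001]
```

Emit:
drive_tool([
  [[0, 0, -0.8], [0, 0, 0]],
  [[0.2, 0, -0.8], [0, 0, 0]],
  [[0.5, 0, -0.75], [0, 0, 0]],
  [[0.7, 0, 0], [0, 0, 0]],
  [[0.7, 0, 0], [0, 0, 0]],
  [[0.4, 0, 0], [0, 0, 0]],
  [[0, 0, 0], [0, 0, 0]],
])

```text
time_s: 3.8
tool_pos: [0.5209, -0.2944, 0.1498]
tool_rot: [66.2, 89.7, 157.4]
force: [-0.9, -0.2, 0.4]
grip_width: 0.0869
```

```bash
python3 -c "
from plan import *
rel((.522,-.297,.036),1.2)
snap('scene','pics/s2.png');snap('top','pics/t2.png')
a=cv2.imread('pics/s2.png')[120:320,100:300];b=cv2.imread('pics/t2.png')[90:290,320:520]
cv2.imwrite('pics/m2.png',np.hstack([cv2.resize(a,(400,400)),cv2.resize(b,(400,400))]))"
```

```text
pos [ 0.5209 -0.2944  0.1498] t 3.8 F [-0.9 -0.2  0.4] q [ -2.  17.  34.  97. -10.  70. 126.]
shift now-frame units [ 2.846 -0.039 -0.072]  in target frame units [ 2.846 -0.025 -0.066] turn units [ 0.0001  0.001  -0.0023]
```

View pics/m2.png

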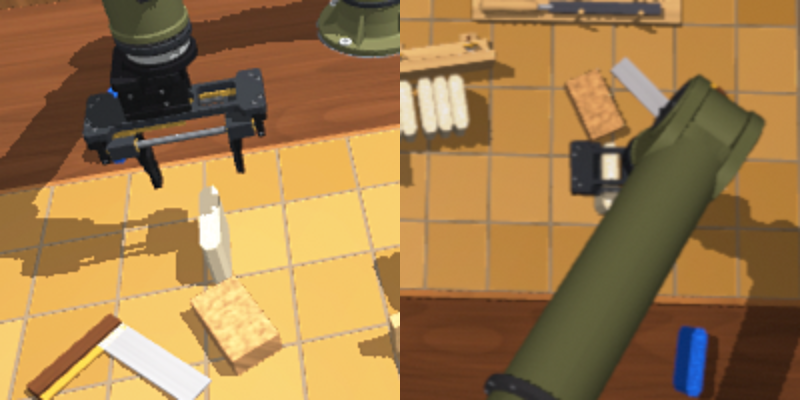

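The fingers straddle the blank (left image: fingers at about (155,175) and (238,165), blank at (210,215)). The cork block is clear. I'll descend and grip.

Emit:
drive_tool([
  [[0.7, -0.03, -0.07], [0, 0.001, -0.002]],
  [[0.7, 0, 0], [0, 0, 0]],
  [[0.7, 0, 0], [0, 0, 0]],
  [[0.4, 0, 0], [0, 0, 0]],
  [[0.25, 0, 0], [0, 0, 0]],
  [[0.1, 0, 0], [0, 0, 0]],
  [[0, 0, 0], [0, 0, 0]],
])

```text
time_s: 4.6
tool_pos: [0.5246, -0.2989, 0.0392]
tool_rot: [-115.8, 89.7, -24.6]
force: [0.0, 0.5, 0.8]
grip_width: 0.087
```

```bash
python3 -c "
from plan import *
rel((.522,-.297,.036),1.2)"
```

```text
pos [ 0.5246 -0.2989  0.0392] t 4.6 F [0.  0.5 0.8] q [  1.  24.  32. 102. -15.  58. 130.]
shift now-frame units [0.08  0.065 0.048]  in target frame units [0.08  0.065 0.048] turn units [-0.     -0.0012  0.0024]
```

Emit:
drive_tool([
  [[0.08, 0.065, 0.05], [0, 0, 0]],
  [[0, 0, 0], [0, 0, 0]],
  [[0, 0, 0], [0, 0, 0]],
  [[0, 0, 0], [0, 0, 0]],
  [[0, 0, 0], [0, 0, 0]],
  [[0, 0, 0], [0, 0, 0]],
  [[0, 0, 0], [0, 0, 0]],
  [[0, 0, 0], [0, 0, 0]],
], hand=-1, squeeze=30)

```text
time_s: 5.4
tool_pos: [0.5215, -0.2966, 0.0353]
tool_rot: [-115.7, 89.7, -24.5]
force: [0.7, -0.0, 0.2]
grip_width: 0.0311
```

```bash
python3 -c "
from plan import *
rel((.522,-.297,.036),1.2); print(env.get_obs()['grip_width'])"
```

```text
pos [ 0.5215 -0.2966  0.0353] t 5.4 F [ 0.7 -0.   0.2] q [  1.  24.  32. 103. -15.  57. 130.]
shift now-frame units [-0.017 -0.013 -0.01 ]  in target frame units [-0.017 -0.013 -0.01 ] turn units [-0.0001 -0.001   0.002 ]
0.031052516705960227
```

Emit:
drive_tool([
  [[0, 0, 0], [0, 0, 0]],
  [[0, 0, 0], [0, 0, 0]],
  [[0, 0, 0], [0, 0, 0]],
  [[0, 0, 0], [0, 0, 0]],
], squeeze=40)

```text
time_s: 5.8
tool_pos: [0.5215, -0.2968, 0.0353]
tool_rot: [-118.3, 89.7, -27.1]
force: [0.6, -1.1, -0.6]
grip_width: 0.0236
```

Emit:
drive_tool([
  [[-0.2, 0, 0], [0, 0, 0]],
  [[-0.4, 0, 0], [0, 0, 0]],
  [[-0.4, 0.1, 0], [0, 0, 0]],
  [[-0.2, 0.2, 0.2], [0, 0, 0]],
  [[0, 0.2, 0.4], [0, 0, 0]],
  [[0, 0, 0.6], [0, 0, 0]],
  [[0, 0, 0.6], [0, 0, 0]],
  [[0, 0, 0.6], [0, 0, 0]],
  [[0, 0, 0.6], [0, 0, 0]],
  [[0, 0, 0.6], [0, 0, 0]],
])

```text
time_s: 6.8
tool_pos: [0.4982, -0.1523, 0.0844]
tool_rot: [-108.2, 89.7, -17.1]
force: [-1.1, -0.1, -4.8]
grip_width: 0.0242
```

Emit:
drive_tool([
  [[0, 0, 0.6], [0, 0, 0]],
  [[0, 0, 0.6], [0, 0, 0]],
  [[0, 0, 0.6], [0, 0, 0]],
  [[0, 0, 0.6], [0, 0, 0]],
  [[0, 0, 0.6], [0, 0, 0]],
  [[0, 0, 0.5], [-0.02, 0, 0]],
  [[0, 0, 0.4], [-0.02, 0, 0]],
  [[0, 0, 0.2], [-0.02, 0, 0]],
  [[0, 0, 0], [-0.008, 0, 0]],
  [[0, 0, 0], [0, 0, 0]],
])

```text
time_s: 7.8
tool_pos: [0.4936, 0.0098, 0.0827]
tool_rot: [-132.5, 89.7, -33.1]
force: [0.4, 0.2, -6.0]
grip_width: 0.0238
```

```bash
python3 -c "
from plan import *
rel((.512,-.0023,.0365),9.3)
S=snap('scene','pics/s3.png');T=snap('top','pics/t3.png')
a=cv2.imread('pics/s3.png')[150:310,240:400];b=cv2.imread('pics/t3.png')[95:255,270:430]
cv2.imwrite('pics/m3.png',np.hstack([cv2.resize(a,(400,400)),cv2.resize(b,(400,400))]))"
```

```text
pos [0.4936 0.0098 0.0827] t 7.8 F [ 0.4  0.2 -6. ] q [-25.   6.  22. 115.  -2.  59.  97.]
shift now-frame units [ 1.157 -0.401 -0.369]  in target frame units [ 1.154 -0.406 -0.373] turn units [ 0.0003 -0.0017  0.0018]
```

View pics/m3.png

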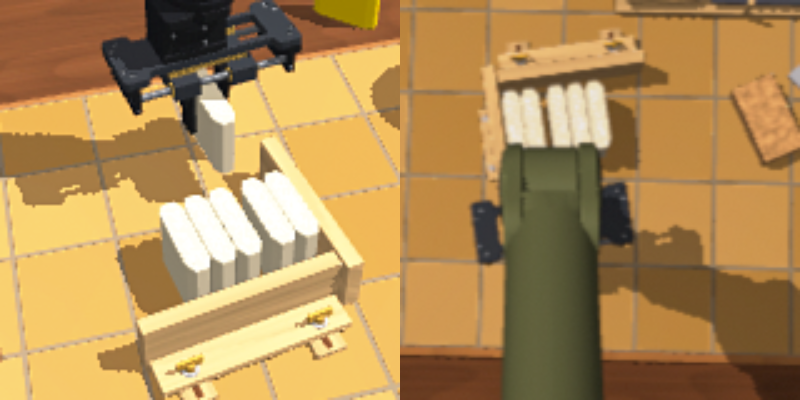

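Emit:
drive_tool([
  [[0, -0.1, -0.2], [0, -0.0017, 0.0018]],
  [[0.2, 0, -0.17], [0, 0, 0]],
  [[0.4, 0, 0], [0, 0, 0]],
  [[0.3, 0, 0], [0, 0, 0]],
  [[0.15, 0, 0], [0, 0, 0]],
  [[0.05, 0, 0], [0, 0, 0]],
  [[0, 0, 0], [0, 0, 0]],
  [[0, 0, 0], [0, 0, 0]],
])

```text
time_s: 8.7
tool_pos: [0.5004, -0.0029, 0.0391]
tool_rot: [-52.7, 89.9, 46.7]
force: [0.3, 0.1, -3.9]
grip_width: 0.0238
```

```bash
cat > look.py <<'E'
import sys
from plan import *
def look(k,show=1):
    S=snap('scene',f'pics/s{k}.png');T=snap('top',f'pics/t{k}.png')
    a=cv2.imread(f'pics/s{k}.png')[175:275,290:390];b=cv2.imread(f'pics/t{k}.png')[105:205,280:380]
    cv2.imwrite(f'pics/m{k}.png',np.hstack([cv2.resize(a,(400,400),interpolation=cv2.INTER_CUBIC),cv2.resize(b,(400,400),interpolation=cv2.INTER_CUBIC)]))
E
python3 -c "
from look import *
rel((.512,-.0023,.0358),9.3); look(4)"
```

```text
pos [ 0.5004 -0.0029  0.0391] t 8.7 F [ 0.3  0.1 -3.9] q [-24.  11.  23. 116.  -5.  54. 101.]
shift now-frame units [ 0.084 -0.288 -0.033]  in target frame units [ 0.083 -0.288 -0.032] turn units [0.0006 0.0004 0.0005]
```

View pics/m4.png

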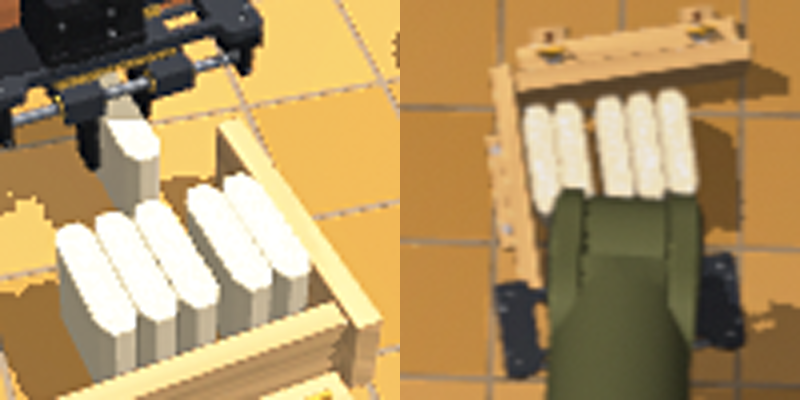

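```bash
python3 -c "
from meas import *
S=load('scene')
a=np.radians(9.3);n=np.array([-np.sin(a),np.cos(a)]);e=np.array([n[1],-n[0]])
for z,b in((.0935,(312,200,333,218)),(.09,(300,215,372,262))):
  for r in tops(S,*b,z=z,thr=225,amin=20): p=np.array(r[:2]);print(np.round(r,4),'e',round(e@p,4),'n',round(n@p,4))
x=cv2.resize(cv2.imread('pics/s4.png')[190:250,300:360],(600,600),interpolation=cv2.INTER_CUBIC);cv2.imwrite('pics/x4.png',x)
o=np.array([.5004,-.0029]);print('tcp e,n',e@o,n@o)
"
```

```text
[5.43900e-01 5.00000e-03 4.24230e+01 2.35040e+01 1.02115e+01] e 0.5375 n -0.083
[6.36600e-01 5.19000e-02 8.98389e+01 4.93255e+01 9.35210e+00] e 0.6367 n -0.0516
[6.43200e-01 4.80000e-03 9.03035e+01 2.38736e+01 8.96390e+00] e 0.6356 n -0.0992
[ 6.47000e-01 -2.04000e-02  8.96634e+01  2.40222e+01  9.36760e+00] e 0.6352 n -0.1247
[ 6.50900e-01 -4.58000e-02  8.92264e+01  2.41271e+01  9.31070e+00] e 0.6349 n -0.1503
tcp e,n 0.49335394940876653 -0.08372843365770165
```

View pics/x4.png

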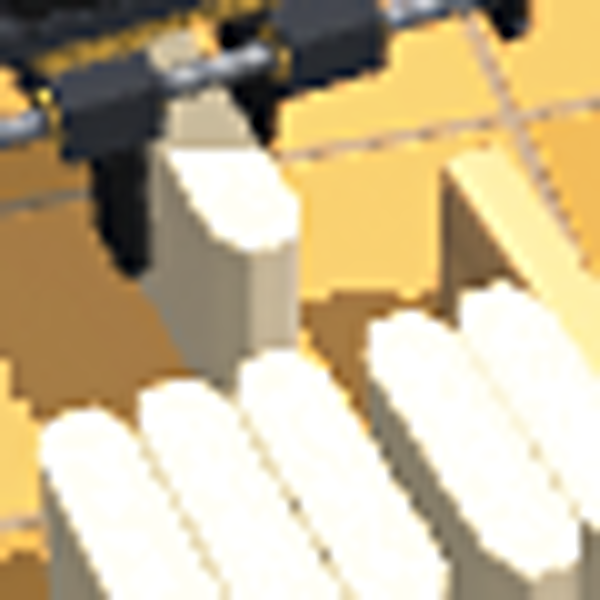

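Emit:
drive_tool([
  [[0.05, 0, 0], [0, 0, 0]],
  [[0.035, 0, 0], [0, 0, 0]],
  [[0, -0.15, 0], [0, 0, 0]],
  [[0, -0.2, 0], [0, 0, 0]],
  [[0, -0.2, 0], [0, 0, 0]],
  [[0, -0.1, 0], [0, 0, 0]],
  [[0, -0.05, 0], [0, 0, 0]],
  [[0, 0, 0], [0, 0, 0]],
])

```text
time_s: 9.6
tool_pos: [0.5283, 0.0017, 0.0354]
tool_rot: [-61.0, 89.9, 38.4]
force: [1.4, 0.8, -2.5]
grip_width: 0.0236
```

Emit:
drive_tool([
  [[0, -0.05, 0], [0, 0, 0]],
  [[0, -0.05, 0], [0, 0, 0]],
  [[0, -0.05, 0], [0, 0, 0]],
  [[0, -0.05, 0], [0, 0, 0]],
])

```text
time_s: 10.0
tool_pos: [0.5355, 0.0028, 0.0354]
tool_rot: [-12.8, 89.9, 86.6]
force: [-1.9, -0.9, 0.2]
grip_width: 0.0238
```

Emit:
drive_tool([
  [[0, -0.04, 0], [0, 0, 0]],
  [[0, -0.04, 0], [0, 0, 0]],
  [[0, -0.04, 0], [0, 0, 0]],
])

```text
time_s: 10.3
tool_pos: [0.5402, 0.0037, 0.0354]
tool_rot: [-3.0, 89.9, 96.4]
force: [-3.3, -0.7, 2.5]
grip_width: 0.024
```

Emit:
drive_tool([
  [[0, -0.04, 0], [0, 0, 0]],
  [[0, -0.04, 0], [0, 0, 0]],
  [[0, -0.04, 0], [0, 0, 0]],
])

```text
time_s: 10.6
tool_pos: [0.5445, 0.0045, 0.0354]
tool_rot: [40.3, 89.9, 139.6]
force: [-6.7, -0.4, 6.5]
grip_width: 0.0235
```

Emit:
drive_tool([
  [[0, -0.04, 0], [0, 0, 0]],
  [[0, -0.04, 0], [0, 0, 0]],
  [[0, -0.04, 0], [0, 0, 0]],
])

```text
time_s: 10.9
tool_pos: [0.5485, 0.005, 0.0354]
tool_rot: [61.3, 89.8, 160.6]
force: [-7.6, -0.5, 8.3]
grip_width: 0.0238
```

```bash
python3 -c "
from look import *
rel((.512,-.0023,.0358),9.3); look(5)"
```

```text
pos [0.5485 0.005  0.0354] t 10.9 F [-7.6 -0.5  8.3] q [-23.  17.  22. 110.  -8.  55. 102.]
shift now-frame units [-0.007  0.93  -0.031]  in target frame units [-0.009  0.93  -0.031] turn units [ 0.0004  0.0007 -0.0012]
```

View pics/m5.png

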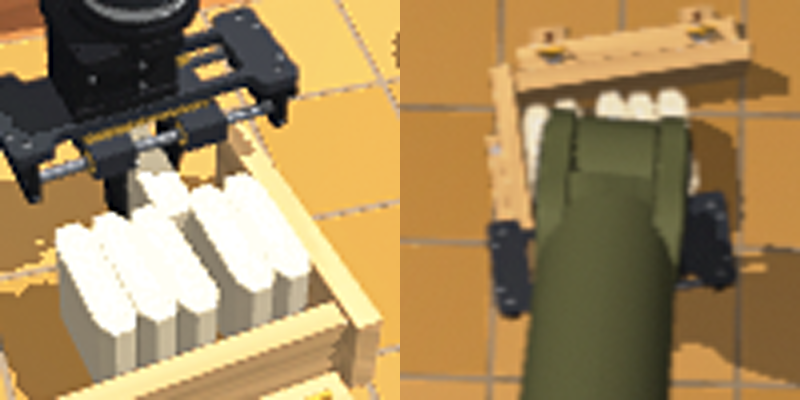

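Emit:
drive_tool([
  [[-0.015, -0.04, 0], [0, 0, 0]],
  [[0, -0.04, 0], [0, 0, 0]],
  [[0, -0.04, 0], [0, 0, 0]],
])

```text
time_s: 11.3
tool_pos: [0.5528, 0.0057, 0.0356]
tool_rot: [69.1, 89.8, 168.4]
force: [-6.9, -0.5, 5.2]
grip_width: 0.024
```

Emit:
drive_tool([
  [[0, -0.04, 0], [0, 0, 0]],
  [[0, -0.04, 0], [0, 0, 0]],
  [[0, -0.04, 0], [0, 0, 0]],
])

```text
time_s: 11.6
tool_pos: [0.5573, 0.0063, 0.0356]
tool_rot: [71.8, 89.8, 171.2]
force: [-8.6, -1.0, 5.9]
grip_width: 0.0239
```

Emit:
drive_tool([
  [[0, -0.04, 0], [0, 0, 0]],
  [[0, -0.04, 0], [0, 0, 0]],
  [[0, -0.04, 0], [0, 0, 0]],
])

```text
time_s: 11.9
tool_pos: [0.5621, 0.0069, 0.0356]
tool_rot: [73.2, 89.8, 172.5]
force: [-8.6, -0.9, 5.4]
grip_width: 0.0235
```

```bash
python3 -c "
from look import *
rel((.512,-.0023,.0358),9.3); look(6)"
```

```text
pos [0.5621 0.0069 0.0356] t 11.9 F [-8.6 -0.9  5.4] q [-22.  18.  22. 108.  -8.  56. 103.]
shift now-frame units [-1.000e-03  1.273e+00 -2.500e-02]  in target frame units [-0.005  1.273 -0.025] turn units [ 0.0002  0.0005 -0.0018]
```

View pics/m6.png

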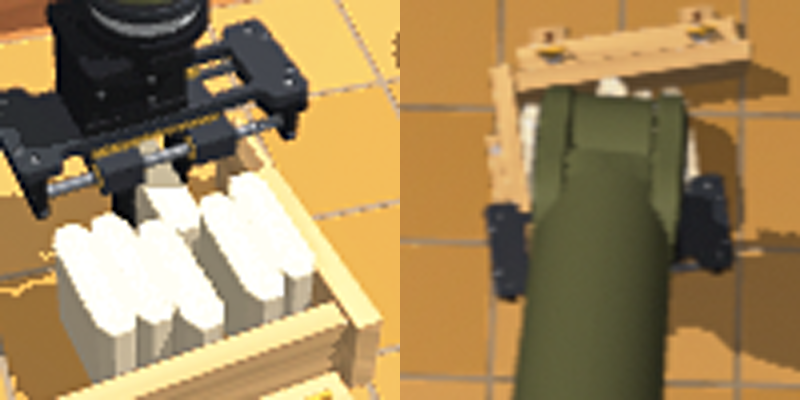

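Emit:
drive_tool([
  [[0, -0.04, 0], [0, 0, 0]],
  [[0, -0.04, 0], [0, 0, 0]],
  [[0, -0.04, 0], [0, 0, 0]],
  [[0, -0.04, 0], [0, 0, 0]],
])

```text
time_s: 12.4
tool_pos: [0.5674, 0.0079, 0.0356]
tool_rot: [74.3, 89.6, 173.7]
force: [-12.1, -1.2, 10.0]
grip_width: 0.0236
```

Emit:
drive_tool([
  [[0, -0.04, 0], [0, 0, 0]],
  [[0, -0.04, 0], [0, 0, 0]],
  [[0, -0.04, 0], [0, 0, 0]],
  [[0, -0.04, 0], [0, 0, 0]],
])

```text
time_s: 12.8
tool_pos: [0.5718, 0.0078, 0.0353]
tool_rot: [83.3, 89.4, -177.4]
force: [-14.0, -3.8, 8.7]
grip_width: 0.0238
```

```bash
python3 -c "
from look import *
rel((.512,-.0023,.0358),9.3); look(7)"
```

```text
pos [0.5718 0.0078 0.0353] t 12.8 F [-14.   -3.8   8.7] q [-22.  20.  22. 106.  -9.  56. 103.]
shift now-frame units [ 0.003  1.517 -0.009]  in target frame units [-0.013  1.517 -0.008] turn units [-0.0002  0.0006 -0.0048]
```

View pics/m7.png

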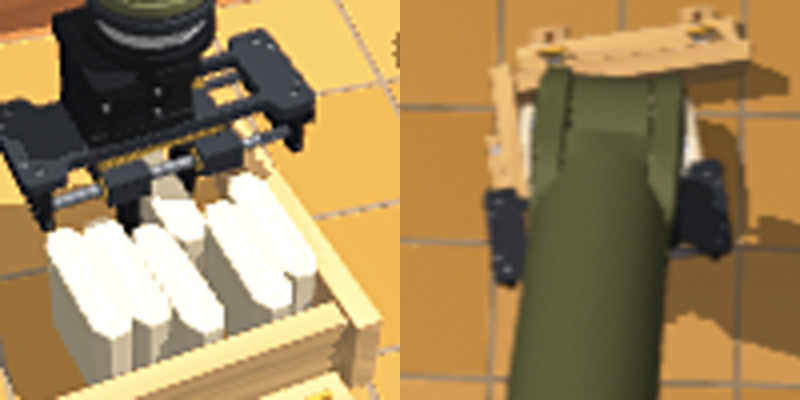

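Emit:
drive_tool([
  [[0, -0.03, -0.02], [0, 0, 0]],
  [[0, -0.02, -0.02], [0, 0, 0]],
])

```text
time_s: 13.1
tool_pos: [0.5768, 0.0084, 0.0352]
tool_rot: [68.2, 89.7, 167.6]
force: [-5.7, 1.5, 3.4]
grip_width: 0.0239
```

Emit:
drive_tool([
  [[0, -0.03, -0.01], [0, 0, 0]],
  [[0, -0.03, 0], [0, 0, 0]],
])

```text
time_s: 13.3
tool_pos: [0.5793, 0.0088, 0.0352]
tool_rot: [66.0, 89.7, 165.3]
force: [-6.0, 0.4, 3.4]
grip_width: 0.024
```

Emit:
drive_tool([
  [[0, -0.03, 0], [0, 0, 0]],
  [[0, -0.03, 0], [0, 0, 0]],
])

```text
time_s: 13.5
tool_pos: [0.5816, 0.0091, 0.0352]
tool_rot: [67.4, 89.7, 166.8]
force: [-6.0, 0.4, 3.7]
grip_width: 0.0237
```

Emit:
drive_tool([
  [[0, -0.04, 0], [0, 0, 0]],
  [[0, -0.04, 0], [0, 0, 0]],
  [[0, -0.04, 0], [0, 0, 0]],
  [[0, -0.04, 0], [0, 0, 0]],
  [[0, -0.04, 0], [0, 0, 0]],
])

```text
time_s: 14.0
tool_pos: [0.5894, 0.0104, 0.0352]
tool_rot: [68.2, 89.7, 167.6]
force: [-7.8, 0.7, 3.7]
grip_width: 0.024
```

```bash
python3 -c "
from look import *
rel((.512,-.0023,.0358),9.3); look(8)
from meas import *
a=np.radians(9.3);n=np.array([-np.sin(a),np.cos(a)]);e=np.array([n[1],-n[0]])
for z,b in((.09,(295,205,372,265)),):
  for r in tops(load('scene'),*b,z=z,thr=225,amin=15): p=np.array(r[:2]);print(np.round(r,4),'e',round(e@p,4),'n',round(n@p,4))
"
```

```text
pos [0.5894 0.0104 0.0352] t 14.0 F [-7.8  0.7  3.7] q [-22.  21.  22. 104.  -9.  57. 103.]
shift now-frame units [-0.006  1.962  0.003]  in target frame units [-0.015  1.962 -0.   ] turn units [ 0.0008  0.0009 -0.0021]
[ 6.595000e-01  1.020000e-02  1.457523e+02  9.227240e+01 -8.053180e+01] e 0.6525 n -0.0965
```

View pics/m8.png

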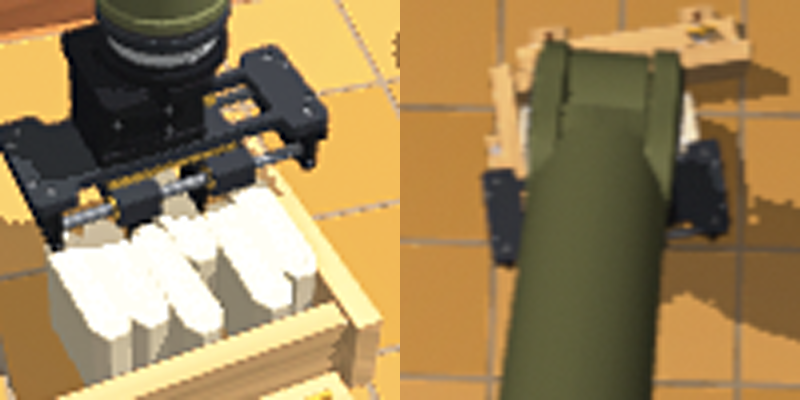

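Emit:
drive_tool([
  [[0, 0, 0], [0, 0, 0]],
  [[0, 0, 0], [0, 0, 0]],
  [[0, 0, 0], [0, 0, 0]],
  [[0, 0, 0], [0, 0, 0]],
], hand=-0.22)

```text
time_s: 14.5
tool_pos: [0.592, 0.01, 0.0361]
tool_rot: [-61.9, 89.9, 37.4]
force: [0.2, 0.0, 1.0]
grip_width: 0.0339
```

Emit:
drive_tool([
  [[0, 0.1, 0], [0, 0, 0]],
  [[0, 0.2, 0], [0, 0, 0]],
  [[0, 0.3, 0], [0, 0, 0]],
  [[0, 0.3, 0], [0, 0, 0]],
  [[0, 0.3, 0], [0, 0, 0]],
  [[0, 0.3, 0], [0, 0, 0]],
  [[0, 0.2, 0], [0, 0, 0]],
  [[0, 0, 0], [0, 0, 0]],
])

```text
time_s: 15.3
tool_pos: [0.523, -0.0012, 0.0359]
tool_rot: [12.7, 89.9, 112.0]
force: [1.0, -0.2, 0.0]
grip_width: 0.0338
```

```bash
python3 -c "
from look import *
rel((.512,-.0023,.0358),9.3); look(9)
"
```

```text
pos [ 0.523  -0.0012  0.0359] t 15.3 F [ 1.  -0.2  0. ] q [-23.  14.  23. 113.  -7.  54. 102.]
shift now-frame units [0.002 0.276 0.018]  in target frame units [0.002 0.276 0.018] turn units [ 0.0002  0.0007 -0.0002]
```

View pics/m9.png

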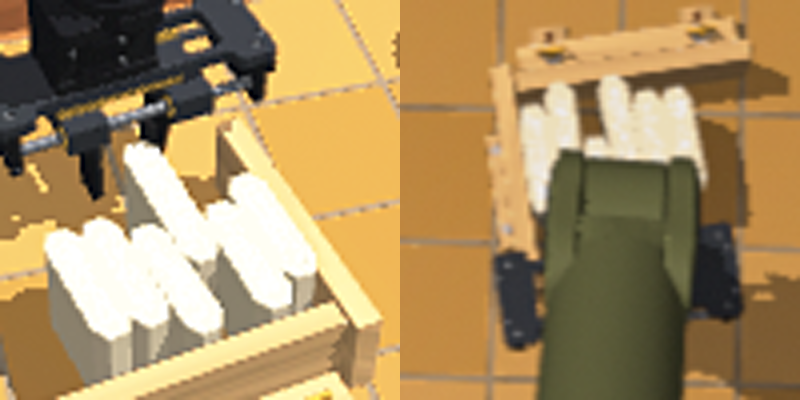

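Emit:
drive_tool([
  [[0, 0, 0], [0, 0, 0]],
  [[0, 0, 0], [0, 0, 0]],
  [[0, 0, 0], [0, 0, 0]],
  [[0, 0, 0], [0, 0, 0]],
  [[0, 0, 0], [0, 0, 0]],
], hand=-1, squeeze=20)

```text
time_s: 15.9
tool_pos: [0.5244, -0.001, 0.0358]
tool_rot: [-5.0, 90.0, 94.4]
force: [-0.7, -0.2, 0.7]
grip_width: 0.004
```

Emit:
drive_tool([
  [[0, -0.1, 0.04], [0, 0, 0]],
  [[0, -0.1, 0], [0, 0, 0]],
  [[0, -0.05, 0], [0, 0, 0]],
  [[0, -0.04, 0], [0, 0, 0]],
  [[0, -0.04, 0], [0, 0, 0]],
  [[0, -0.04, 0], [0, 0, 0]],
])

```text
time_s: 16.5
tool_pos: [0.5366, 0.0023, 0.0353]
tool_rot: [76.3, 89.7, 175.6]
force: [-7.0, -1.1, 3.3]
grip_width: 0.0002
```

```bash
python3 -c "
from look import *
rel((.512,-.0023,.0358),9.3); look(10)
"
```

```text
pos [0.5366 0.0023 0.0353] t 16.5 F [-7.  -1.1  3.3] q [-23.  15.  22. 111.  -7.  55. 102.]
shift now-frame units [-0.01   0.626 -0.014]  in target frame units [-0.012  0.626 -0.015] turn units [ 0.0002  0.0005 -0.0021]
```

View pics/m10.png

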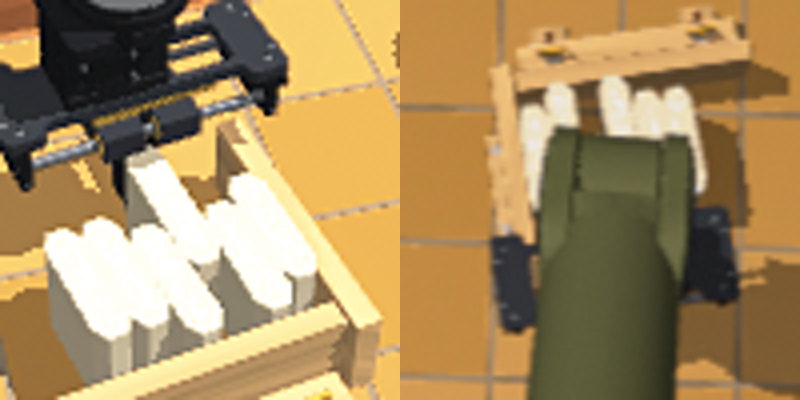

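Emit:
drive_tool([
  [[0, -0.04, 0], [0, 0, 0]],
  [[0, -0.04, 0], [0, 0, 0]],
  [[0, -0.04, 0], [0, 0, 0]],
  [[0, -0.04, 0], [0, 0, 0]],
])

```text
time_s: 17.0
tool_pos: [0.543, 0.0033, 0.0353]
tool_rot: [75.6, 89.8, 175.0]
force: [-4.8, -1.2, 2.8]
grip_width: 0.0006
```

Emit:
drive_tool([
  [[0, -0.04, 0], [0, 0, 0]],
  [[0, -0.04, 0], [0, 0, 0]],
  [[0, -0.04, 0], [0, 0, 0]],
  [[0, -0.04, 0], [0, 0, 0]],
])

```text
time_s: 17.4
tool_pos: [0.549, 0.0042, 0.0353]
tool_rot: [77.9, 89.7, 177.2]
force: [-5.7, -0.7, 3.9]
grip_width: 0.0005
```

```bash
python3 -c "
from look import *
rel((.512,-.0023,.0358),9.3); look(11)
"
```

```text
pos [0.549  0.0042 0.0353] t 17.4 F [-5.7 -0.7  3.9] q [-23.  17.  22. 110.  -8.  55. 102.]
shift now-frame units [-0.009  0.938 -0.01 ]  in target frame units [-0.013  0.938 -0.01 ] turn units [ 0.0001  0.0005 -0.0023]
```

View pics/m11.png

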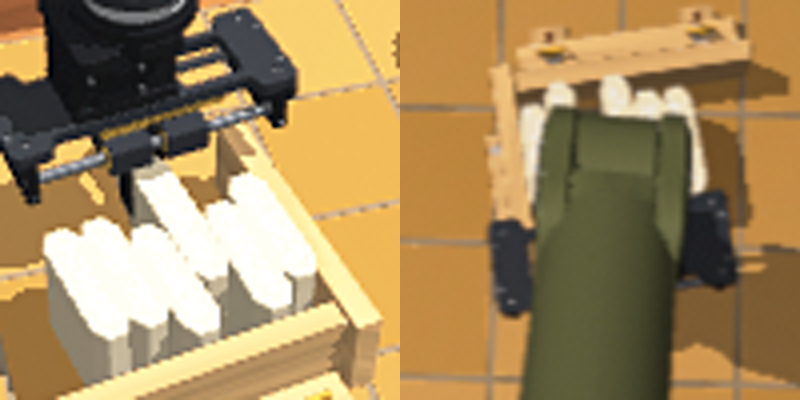

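Sliding smoothly at about 5 N. I'll continue: about 36 mm of travel left to the expected batten.

Emit:
drive_tool([
  [[0, -0.04, 0], [0, 0, 0]],
  [[0, -0.04, 0], [0, 0, 0]],
  [[0, -0.04, 0], [0, 0, 0]],
  [[0, -0.04, 0], [0, 0, 0]],
  [[0, -0.04, 0], [0, 0, 0]],
])

```text
time_s: 18.0
tool_pos: [0.557, 0.0055, 0.0352]
tool_rot: [77.8, 89.7, 177.1]
force: [-5.9, -1.9, 3.3]
grip_width: 0.0006
```

Emit:
drive_tool([
  [[0, -0.04, 0], [0, 0, 0]],
  [[0, -0.04, 0], [0, 0, 0]],
  [[0, -0.04, 0], [0, 0, 0]],
  [[0, -0.04, 0], [0, 0, 0]],
  [[0, -0.04, 0], [0, 0, 0]],
])

```text
time_s: 18.5
tool_pos: [0.5651, 0.0069, 0.0353]
tool_rot: [76.5, 89.8, 175.8]
force: [-5.8, -1.5, 2.1]
grip_width: 0.0003
```

```bash
python3 -c "
from look import *
rel((.512,-.0023,.0358),9.3); look(12)
"
```

```text
pos [0.5651 0.0069 0.0353] t 18.5 F [-5.8 -1.5  2.1] q [-22.  19.  22. 107.  -8.  56. 103.]
shift now-frame units [-0.008  1.348 -0.011]  in target frame units [-0.013  1.348 -0.012] turn units [ 0.0001  0.0005 -0.002 ]
```

View pics/m12.png

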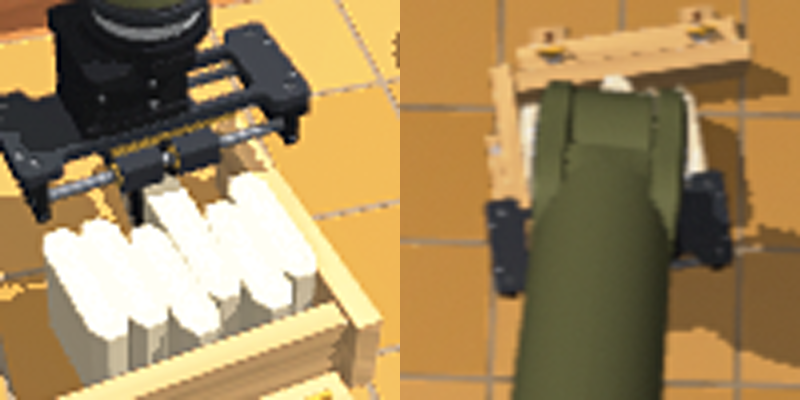

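Emit:
drive_tool([
  [[0, -0.04, 0], [0, 0, 0]],
  [[0, -0.04, 0], [0, 0, 0]],
  [[0, -0.04, 0], [0, 0, 0]],
  [[0, -0.04, 0], [0, 0, 0]],
])

```text
time_s: 19.0
tool_pos: [0.573, 0.0087, 0.0354]
tool_rot: [38.6, 89.9, 137.9]
force: [-3.5, 0.3, -1.9]
grip_width: 0.0006
```

Emit:
drive_tool([
  [[0, -0.03, 0], [0, 0, 0]],
  [[0, -0.03, 0], [0, 0, 0]],
  [[0, -0.03, 0], [0, 0, 0]],
  [[0, -0.03, 0], [0, 0, 0]],
])

```text
time_s: 19.4
tool_pos: [0.5782, 0.0096, 0.0358]
tool_rot: [-10.9, 89.9, 88.5]
force: [-2.6, -0.4, -1.5]
grip_width: 0.0006
```

Emit:
drive_tool([
  [[0, -0.02, 0], [0, 0, 0]],
  [[0, -0.02, 0], [0, 0, 0]],
  [[0, -0.02, 0], [0, 0, 0]],
  [[0, -0.02, 0], [0, 0, 0]],
])

```text
time_s: 19.8
tool_pos: [0.5814, 0.01, 0.0359]
tool_rot: [-15.0, 89.9, 84.3]
force: [-2.9, -0.2, -2.2]
grip_width: 0.0001
```

Emit:
drive_tool([
  [[0, -0.02, 0], [0, 0, 0]],
  [[0, -0.02, 0], [0, 0, 0]],
])

```text
time_s: 20.0
tool_pos: [0.5829, 0.0103, 0.0359]
tool_rot: [-14.5, 89.9, 84.8]
force: [-2.6, -1.0, -0.8]
grip_width: 0.0006
```

Emit:
drive_tool([
  [[0, -0.02, 0], [0, 0, 0]],
  [[0, -0.02, 0], [0, 0, 0]],
])

```text
time_s: 20.2
tool_pos: [0.5839, 0.0104, 0.0359]
tool_rot: [47.7, 89.9, 147.0]
force: [-6.5, -1.9, 2.1]
grip_width: 0.0005
```

Emit:
drive_tool([
  [[0, -0.015, 0], [0, 0, 0]],
  [[0, 0, 0], [0, 0, 0]],
])

```text
time_s: 20.4
tool_pos: [0.5839, 0.0105, 0.0359]
tool_rot: [59.7, 89.8, 159.1]
force: [-6.8, -0.5, 0.5]
grip_width: 0.0003
```

Emit:
drive_tool([
  [[0, -0.015, 0], [0, 0, 0]],
  [[0, 0, 0], [0, 0, 0]],
])

```text
time_s: 20.6
tool_pos: [0.5839, 0.0105, 0.0359]
tool_rot: [66.1, 89.8, 165.4]
force: [-9.0, -1.6, 3.5]
grip_width: 0.0003
```

```bash
python3 -c "
from look import *
rel((.512,-.0023,.0358),9.3); look(13)
"
```

```text
pos [0.5839 0.0105 0.0359] t 20.6 F [-9.  -1.6  3.5] q [-22.  21.  22. 105.  -9.  57. 103.]
shift now-frame units [ 0.009  1.825 -0.023]  in target frame units [ 0.002  1.825 -0.024] turn units [ 0.0003  0.0008 -0.0017]
```

View pics/m13.png

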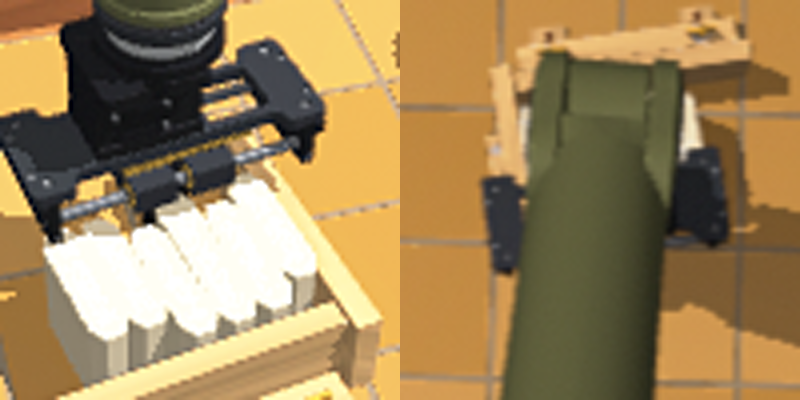

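The position has stopped advancing while the force rises (6.5→9 N), at the predicted e ≈ 0.588. The blank is bearing on the batten. I'll back off, clear the view and check.

Emit:
drive_tool([
  [[0, 0.05, 0], [0, 0, 0]],
  [[0, 0.1, 0], [0, 0, 0]],
  [[0, 0.3, 0], [0, 0, 0]],
  [[-0.3, 0.4, 0], [0, 0, 0]],
  [[-0.6, 0.3, 0], [0, 0, 0]],
  [[-0.8, 0.2, -0.3], [0, 0, 0]],
  [[-0.8, 0, -0.6], [0, 0, 0]],
  [[-0.6, 0, -0.8], [0, 0, 0]],
  [[0, 0, -0.9], [0, 0, 0]],
  [[0, 0, -0.9], [0, 0, 0]],
])

```text
time_s: 21.7
tool_pos: [0.5561, -0.1375, 0.1617]
tool_rot: [-84.4, 89.7, 15.0]
force: [1.3, -0.2, 0.2]
grip_width: 0.0006
```

Emit:
drive_tool([
  [[0, 0, -0.8], [0, 0, 0]],
  [[0, 0, -0.5], [0, 0, 0]],
  [[0, 0, 0], [0, 0, 0]],
])

```text
time_s: 22.0
tool_pos: [0.5629, -0.1919, 0.1602]
tool_rot: [-143.9, 89.9, -44.9]
force: [-0.2, -0.2, 0.2]
grip_width: 0.0006
```

```bash
python3 -c "
from look import *
look(14)
o=env.get_obs();print(o['tool_pos'],o['force'])
from meas import *
a=np.radians(9.3);n=np.array([-np.sin(a),np.cos(a)]);e=np.array([n[1],-n[0]])
for nm,b,ths in(('top',(300,115,365,170),(150,175,185)),('scene',(290,205,372,265),(225,238))):
 for th in ths:
  for r in tops(load(nm),*b,z=.09,thr=th,amin=15): p=np.array(r[:2]);print(nm,th,np.round(r,4),'e',round(e@p,4),'n',round(n@p,4))
"
```

```text
[ 0.56336571 -0.18722366  0.15976775] [-0.04702385  0.12033164 -0.10131964]
top 150 [ 6.515000e-01  7.900000e-03  1.471709e+02  1.102038e+02 -8.063830e+01] e 0.6442 n -0.0975
top 175 [ 6.513000e-01  7.300000e-03  1.442262e+02  1.071196e+02 -8.074610e+01] e 0.6439 n -0.0981
top 185 [ 6.514000e-01  6.900000e-03  1.417967e+02  1.059922e+02 -8.035980e+01] e 0.644 n -0.0985
scene 225 [ 6.518000e-01  8.200000e-03  1.469745e+02  1.102290e+02 -8.091920e+01] e 0.6445 n -0.0972
scene 238 [ 6.518000e-01  8.200000e-03  1.462274e+02  1.094805e+02 -8.083760e+01] e 0.6446 n -0.0973
```

View pics/m14.png

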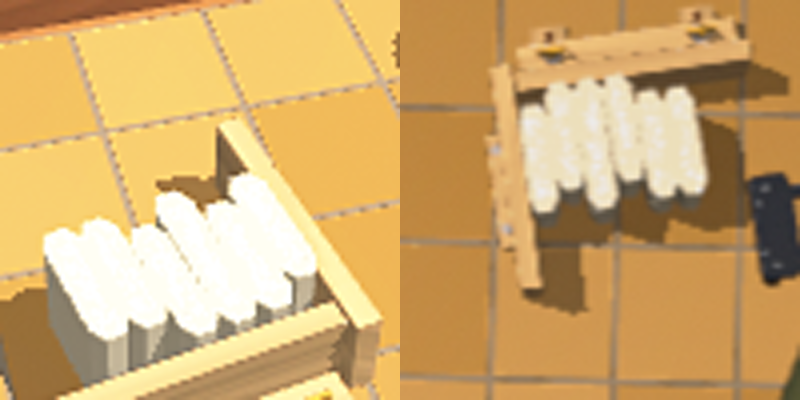

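```bash
python3 -c "
import cv2
x=cv2.resize(cv2.imread('pics/t14.png')[110:170,300:360],(600,600),interpolation=cv2.INTER_CUBIC);cv2.imwrite('pics/x14.png',x)
x=cv2.imread('pics/t14.png');cv2.imwrite('pics/t14b.png',x)
"
```

```text
(no output)
```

View pics/x14.png

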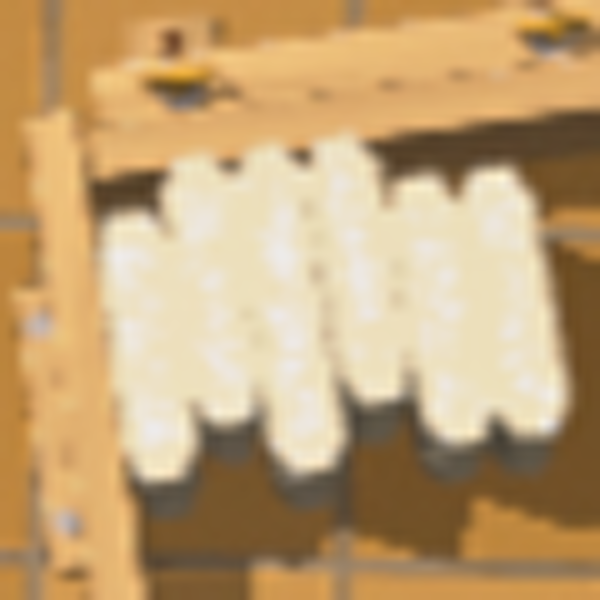

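View pics/t14b.png

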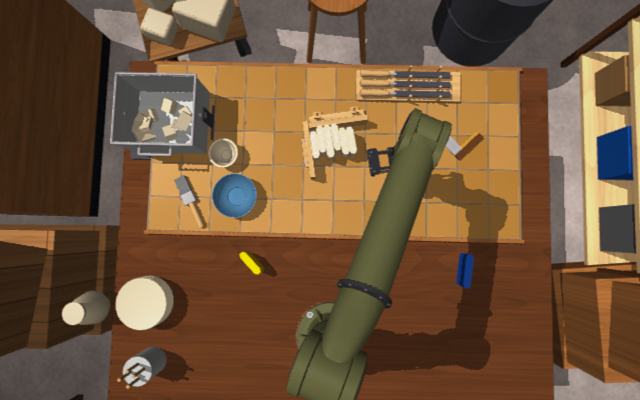

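The blank stands between row_b and row_c at crop (268,145)–(308,472), bearing on the batten and parallel to the others (7.0° in the image, against 6.8° for row_a and 7.5° for row_e). All blanks are upright and the arm is clear. I'll hand it in.

```bash
python3 -c "
from cell import env
print(env.sign_off())"
```

```text
the job is handed in; nothing more can be done
None
```

The blank is in the row between row_b and row_c, bearing on the back batten and released. I handed the job in after about 22 s of the 51 s allowed; no verdict was reported.

- **Insertion:** I carried the blank to the stand and eased its nose in while gripped. The wrist force peaked at about 14 N as the row parted. I then let go and pushed it home from behind with closed fingers, mostly at 3–7 N.
- **Batten:** At the end it stopped moving while the force rose from 6.5 to 9 N. That happened within about 1 mm of where I had measured the batten.
- **Final check:** Both cameras put the blank's centre about 1 mm beyond the expected home position, within calibration error. It lies parallel to its neighbours, all five row blanks are standing, and the wrist force read zero with the arm clear.
- **Row moved in:** The blank drew row_b and row_c up to the batten, while row_a, row_d and row_e stay set back.
- **Not measured:** I judged uprightness and squareness by eye from the images. The cork block was hidden under the arm in the last picture, so I did not re-measure it, but nothing touched it. The other bystanders look unmoved, though I did not measure them either.

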